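# Close the rain-log case: fold the cover over and tuck it under the lip

### The arm

A 6-joint arm with a two-finger parallel gripper is mounted at the origin on the work surface. World frame = base frame: x ahead of the robot, y to its left, z up, the work surface at z = 0. Lengths are in m, angles in degrees, forces in N, time in s.
With the tool pointing down it reaches from about 0.3 to 0.75 m from the base axis. Payload 8.5 kg.
Tool frame: the origin (TCP) lies at the very end of the fingers, on their centre line; the grasp point (between the pads) lies 19 mm behind it; z points along the fingers, y is the line along which they close (so a half turn about z gives the same grasp; the last joint's range is limited). The gripper opens to 85 mm and grips with 20 to 120 N. Pads are 22 mm wide; open, the fingers measure 114 mm over their backs; the gripper's body (76 mm by 85 mm) begins 54 mm behind the grasp point. The pads swing forward as they close: fully open they stand 13 mm farther back than shut.
Start: joints at [-82.695, 21.807, 74.336, -0, 83.858, -12.336], TCP at [0.185, -0.518, 0.231] pointing down, gripper open.
Joint ranges: [-178.18, 178.18], [-50.72, 133.34], [12.68, 142.11], [-81.47, 261.47], [9.98, 163.14], [-165.26, 165.26]. Speed limits (degrees/s): [136.94, 136.94, 180, 180, 180, 180].

### API

Orientations are given as a 3x3 rotation matrix whose columns are the frame's x, y, z axes.
In Python, from rig import env gives the robot as it stands.
- The arm moves only by the tool move_arm, never from a script. Its argument "plan" is a list of rows, each a list of 7 numbers: the turn, a rotation vector about the tool's x, y, z in degrees, then the shift along the tool's x, y, z in cm, then the gripper command: -1 is shut, 1 is fully open, values between are in proportion. In form: [[ax, ay, az, tx, ty, tz, jaw], ...]. A call has 1 to 5 rows; each row is the pose to reach, as a shift and turn from the pose commanded when the call began, along the tool's axes at that moment; what a row does not reach only later rows make up. A row lasts 1/10 s, in which the tool goes at most 50 mm and 8.59 degrees, less where a joint would pass 70% of its speed; a pose out of reach is approached as far as the arm can. A call with a gripper value outside its range is refused whole. The fingers move at their own pace and stop on an object; "squeeze" is the grip in N (left out, the last holds). Time passes only in rows, so rows that repeat a pose let the fingers close. It gives the time, the measured TCP pose, the force, the opening and the grip force at its end, in the units of the state.
- env.observe(): the state, without advancing time (a new reading comes with each control period).
- env.get_image(name): name is "scene" or "side" or "wrist"; returns a dict with "color" (384x512x3 uint8, red, green, blue), "fov_y" (degrees; the focal length in pixels is half the picture's height over the tangent of half this angle, whatever the lens; pixels are square), "cx", "cy" (the principal point, pixels), "R" (3x3) and "t" (3): a world point X has camera coordinates R X + t. Camera axes: x right, y down, z forward; pixel columns grow to the right and rows downward; lengths in m; the calibration is good to about 2 mm. A picture is of the moment at which its call begins. There is no depth.
- env.close_job(): hands the job in; it is judged then, once.
Trained networks look in a picture, given as the dict that the camera call returned (one of the last four; its "shot" number tells which), for a name from the list of things; names that differ only in an ending like _2 or _b are one class to them, and where a whole thing is asked for, a point or a joint stands for the part that bears it (a point fixed in the world has none). Each returns a list of dicts, best first, with "conf" (0 to 1); they miss things now and then, are a little off and sometimes report something else, mostly with a low value. They report only what shows in the picture. A call takes as long as a camera call. They do not tell look-alikes from the thing itself.
- env.outline_of(target, picture): "mask" (384x512 bool, what is visible of it) and "bbox" ([centre column, centre row, width, height] in pixels, round what is visible of it).
- env.tip_of(target, picture): "pixel" ([column, row] in pixels: a listed point, or the origin of a listed thing).
The state is a dict: "time_s": time; "q": joint angles; "qvel": joint speeds; "joint_efforts": joint torques, N m; "position": TCP position; "tool_rot": TCP orientation; "ft_force": force on the tool from outside, world axes, zero at the start; "wrist_torque": the same for the moment, N m; "grip_width": finger opening in m; "gripper_force": force on a finger pad.
Only numpy, scipy, OpenCV 4.12 (cv2) and the standard library are available. Lean on these libraries where they do the work, as an engineer would, in place of code of your own. Each camera call takes 0.05 s, during which the arm holds its last target. There are 200 camera calls.

### The job

Close the rain-log case so its cards stay put when the boat rocks: push the raised orange cover over until it lies flat, and, keeping it pressed down, push it forward by its white rib until its free edge is fully home beneath the aluminium lip; it must stay tucked after you let go. Push only on the cover's outside with the fingertips: do not touch its blue-lined inside, pinch it or lift anything, and leave the other things on the table where they stand.

Things in the scene. Friction and masses are not known exactly. Their poses are not given: they have to be found in the camera images.
- case: Grey rain-log case, bed 170 mm (x) by 136 mm (y) by 20 mm high, fixed to the table. Origin: centre of its underside. Its x axis points from the cover's hinge to the lip, z up. A paper card lies on the bed. The hinge axis is along y at x = -55 mm (cover pulled back), z = 26 mm, between two grey ears at y = +-60 mm, tops 36 mm high.
- hinge (a point): Middle of the cover's hinge axis, at the grey case's hinge end; 26 mm above the table. It slides with the hinge bar, its axes are those of the case.
- hinge_bar (a joint): How far the hinge bar with the cover has slid in its slots along case +x, towards the lip, in m: 0 to 0.003 at the start, 0.022 at the end stop, where the cover is fully home. About 6 N of friction; it stays where it is left, and folding the cover, which takes less force, does not move it.
- cover (a joint): Angle of the orange cover in rad: 0 lies flat over the bed pointing to case +x (stop), 1.57 upright, more leans back away from the lip. Starts at 1.1 to 1.8. The springy hinge lifts the cover again if let go untucked; holding it down takes at most 0.2 N m (some 4 N at 50 mm from the hinge). Tucked, it springs up against the lip and rests at about 0.05.
- cover_edge (a point): Middle of the cover's free edge. The cover is an orange plate 90 mm long from the hinge axis, 104 mm wide and 3 mm thick, centred on the hinge axis in thickness; lying flat, its top is 27.5 mm above the table. Axes of the cover: x from the hinge to the free edge, y along the hinge, z out of the outside face (up when flat).
- rib (a point): Foot of the hinge-side face of the white rib on the cover's outside, mid width, 66 mm from the hinge axis. The rib is 104 mm wide, 5 mm thick (66 to 71 mm from the hinge) and stands 6 mm out of the plate. A fingertip pressed on the plate between hinge and rib can push the rib towards the lip. Axes as the cover.
- liner: The blue lining on the inside face of the cover (70 by 88 mm, 2 mm thick); it must not be touched. Origin on the hinge axis, axes as the cover.
- lip_mouth (a point): Middle of the mouth under the fixed aluminium lip, at case x = 42 mm, 29.5 mm above the table. The lip is a bar 112 mm wide, top 38 mm high; its sloped underside is 36 mm high at x = 42 mm, 31.5 mm from x = 50 to 62 mm, where its wall stands. The cover passes beneath only within about 0.04 rad of flat, never down through the lip. The flat cover's edge is at x = 35 mm pulled back, 57 mm fully home.
- flashlight: Black flashlight with rubber rims, 140 mm long, 41 mm thick, lying beside the case at its -y side, to be left alone. Origin under its middle.
- tumbler: Frosted glass tumbler, 72 mm wide, 100 mm tall, standing beside the case at its +y side, to be left alone. Origin under its centre.
- rain_gauge: Silver aluminium rain gauge housing, an open can 112 mm wide and 165 mm tall, beyond the case, to be left alone. Origin under its centre.
- mug: Blue mug, 80 mm wide, 95 mm tall, beyond the case, to be left alone. Origin under its centre.
- jar: Amber glass jar with a brass cap, 72 mm wide, 110 mm tall, beyond the case, to be left alone. Origin under its centre.
- knot_board: White plastic knot-practice board 150 by 200 by 12 mm with nine pegs 35 mm tall, at the left of the table, to be left alone. Origin under its centre.
Not all that is in view belongs to the job. There is more than one size of the case; the job needs the larger.

How it is judged:
By the outcome, as a careful person would: the job done as asked, in the order asked, and still so for the second after the job is handed in, with the robot touching nothing.
It also fails if it takes over 32 s, if anything falls off the work surface, if the arm or the gripper's body presses on something with over 40 N, if the wrist force passes 120 N, or if a joint passes its speed limit or range.

## Working session

There is one attempt and no reset: what is moved stays moved. The work goes in short steps, Python scripts to look and compute and a tool call to move; the robot and the scene stay as the last step left them, time stands still between calls to the robot, and variables do not carry over. Pictures are saved under pics/ and viewed, at most 10 in all, crops included, and the job is handed in when it is done.

Besides the shell and the picture viewer there is one more tool, called after ">>>" as name(argument=value, ...) on one line, values as JSON. move_arm: Moves the arm, as the interface text tells. Its arguments: {"type":"object","properties":{"plan":{"type":"array"},"squeeze":{"type":"number"}},"required":["plan"]}

```bash
ls; mkdir -p pics
cat > h.py <<'E'
from rig import env
import numpy as np, cv2
def f(p): return p["color"].shape[0]/2/np.tan(np.radians(p["fov_y"])/2)
def ray(p,px):
    d=np.array([(px[0]-p["cx"])/f(p),(px[1]-p["cy"])/f(p),1.]);R=np.array(p["R"]);t=np.array(p["t"])
    return -R.T@t, R.T@d
def onz(p,px,z):
    o,d=ray(p,px); return o+d*(z-o[2])/d[2]
def proj(p,X):
    c=np.array(p["R"])@np.array(X)+np.array(p["t"]); return c[:2]/c[2]*f(p)+[p["cx"],p["cy"]]
E
python3 - <<'E'
from h import *
ims=[env.get_image(n) for n in("scene","side")]
cv2.imwrite("pics/a.png",np.hstack([cv2.resize(p["color"],(400,300)) for p in ims])[:,:,::-1])
cv2.imwrite("pics/scene.png",ims[0]["color"][:,:,::-1])
Z=dict(case=0,hinge=.026,lip_mouth=.0295,tumbler=0,flashlight=0,rain_gauge=0,mug=0,jar=0,knot_board=0,cover_edge=None,rib=None)
for p,n in zip(ims,("scene","side")):
    print(n,"cam",-np.array(p["R"]).T@p["t"])
    for k,z in Z.items():
        for d in env.tip_of(k,p)[:3]:
            print(k,round(d["conf"],2),np.round(d["pixel"],1), None if z is None else np.round(onz(p,d["pixel"],z),3))
E
```

```text
pics
scene cam [1.56382896 0.53816238 0.83390089]
case 0.57 [159.7 184.5] [ 0.565 -0.165  0.   ]
hinge 0.82 [258.5 179.9] [0.466 0.112 0.026]
hinge 0.61 [159.7 171. ] [ 0.535 -0.18   0.026]
lip_mouth 0.76 [151.7 183.6] [ 0.605 -0.164  0.029]
lip_mouth 0.72 [248.7 198.8] [0.567 0.123 0.029]
lip_mouth 0.6 [212.7 183.8] [ 0.54  -0.001  0.029]
tumbler 0.6 [295.  203.6] [ 0.501  0.238 -0.   ]
tumbler 0.5 [402.1 218.2] [0.453 0.53  0.   ]
flashlight 0.83 [212.8 179.8] [ 0.483 -0.03   0.   ]
rain_gauge 0.96 [267.1 262.1] [0.752 0.248 0.   ]
mug 0.97 [ 93.5 208.3] [ 0.736 -0.275  0.   ]
jar 0.97 [176.9 240. ] [0.764 0.005 0.   ]
knot_board 0.87 [403.7 215.5] [ 0.439  0.532 -0.   ]
cover_edge 0.74 [255.5 158.2] None
cover_edge 0.56 [152.5 184.1] None
rib 0.87 [256.9 164.5] None
rib 0.6 [153.6 176.3] None
side cam [0.25700905 1.42694612 0.86129149]
case 0.91 [276.8 163.1] [ 0.563 -0.165  0.   ]
case 0.89 [268.9 200.1] [0.533 0.096 0.   ]
hinge 0.63 [286.4 156.4] [ 0.531 -0.179  0.026]
hinge 0.49 [284.8 201.3] [0.474 0.128 0.026]
lip_mouth 0.65 [258.3 196.1] [0.561 0.128 0.029]
lip_mouth 0.62 [268.7 155.4] [ 0.594 -0.161  0.029]
tumbler 0.75 [271.  230.6] [0.488 0.26  0.   ]
flashlight 0.61 [288.9 187.2] [ 0.485 -0.005  0.   ]
rain_gauge 0.62 [193.2 213.9] [0.742 0.242 0.   ]
rain_gauge 0.25 [287.1 202.3] [0.472 0.092 0.   ]
mug 0.65 [236.4 144.4] [ 0.752 -0.273  0.   ]
jar 0.78 [214.2 178. ] [0.751 0.009 0.   ]
knot_board 0.76 [259.2 293.8] [0.456 0.532 0.   ]
cover_edge 0.71 [283.9 175. ] None
cover_edge 0.65 [268.3 158.3] None
cover_edge 0.47 [260.3 292.5] None
rib 0.6 [286.3 179.2] None
rib 0.57 [273.2 161.3] None
```

View pics/scene.png

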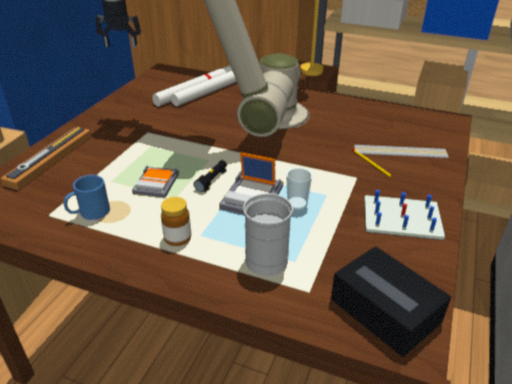

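View pics/a.png

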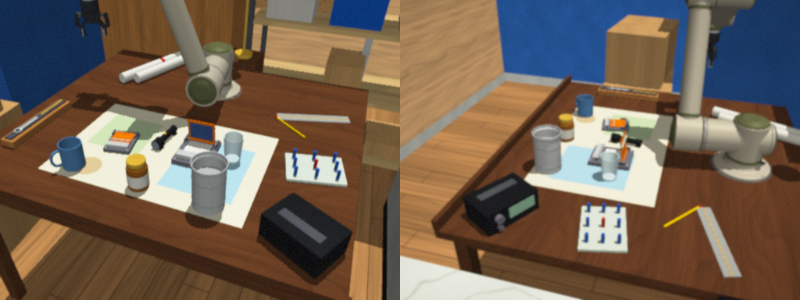

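Run:
```python
from h import *
a=env.get_image("scene");b=env.get_image("side")
A=cv2.resize(a["color"][140:230,200:320],None,fx=5,fy=5,interpolation=cv2.INTER_CUBIC)
B=cv2.resize(b["color"][160:250,235:275+80],None,fx=5,fy=5,interpolation=cv2.INTER_CUBIC)
cv2.imwrite("pics/c.png",cv2.resize(np.vstack([A,B]),(400,600))[:,:,::-1])
w=env.get_image("wrist");print(w["R"],w["t"],w["fov_y"])
o=env.observe();print(o["tool_rot"],o["position"])
for k in("cover_edge","rib"):
  print(k,[(np.round(d["pixel"],1),round(d["conf"],2)) for p in(a,b) for d in env.tip_of(k,p)])
```

```text
[[ 3.36302981e-01 -9.41753568e-01  7.22787749e-04]
 [-9.02245041e-01 -3.21974210e-01  2.86856225e-01]
 [-2.69915154e-01 -9.71227353e-02 -9.57973373e-01]] [-0.55011459 -0.03786482  0.37820789] 69.05940419492748
[[ 9.41817204e-01  3.36125503e-01 -1.37786244e-05]
 [ 3.36125503e-01 -9.41817204e-01  1.36054300e-05]
 [-8.40381353e-06 -1.74451752e-05 -1.00000000e+00]] [ 0.18486139 -0.51798287  0.23132007]
cover_edge [(array([152.2, 185.6]), 0.6), (array([256.5, 157.9]), 0.58), (array([283.1, 175.9]), 0.79), (array([271. , 156.3]), 0.76)]
rib [(array([151.9, 181.6]), 0.9), (array([258. , 162.3]), 0.77), (array([285.2, 181.4]), 0.67), (array([272.4, 159.1]), 0.63), (array([284.1, 198.9]), 0.41)]
```

View pics/c.png

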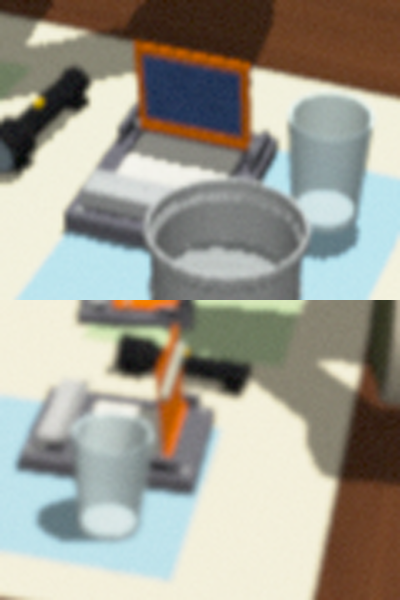

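The larger case with the raised cover is at scene (250,190), and the small closed look-alike is at (157,180). The crop shows the orange cover upright with the blue liner facing the lip, so I choose (250,190). Next I move over it for a wrist view.

>>> move_arm(plan=[[0,0,0,3.3,-3.7,-0.8,-1],[0,0,0,6.6,-7.4,-1.6,-1],[0,0,0,9.9,-11.1,-2.4,-1],[0,0,0,13.2,-14.8,-3.2,-1],[0,0,0,16.5,-18.5,-4,-1]])

```text
time_s: 2.05
position: [0.2779, -0.2874, 0.2715]
tool_rot: [[0.942, 0.335, 0.0], [0.335, -0.942, -0.0], [0.0, 0.0, -1.0]]
ft_force: [1.0, -0.7, 0.3]
grip_width: 0.0123
gripper_force: 0.0
```

>>> move_arm(plan=[[0,0,0,3.3,-3.7,-0.2,-1],[0,0,0,6.6,-7.4,-0.4,-1],[0,0,0,9.9,-11.1,-0.6,-1],[0,0,0,13.2,-14.8,-0.8,-1],[0,0,0,16.5,-18.5,-0.9,-1]])

```text
time_s: 2.55
position: [0.3712, -0.0577, 0.2806]
tool_rot: [[0.942, 0.336, 0.001], [0.336, -0.942, -0.001], [0.001, 0.001, -1.0]]
ft_force: [1.4, -1.2, 0.1]
grip_width: -0.0001
gripper_force: 0.0
```

>>> move_arm(plan=[[0,0,5,3.3,-3.7,0,-1],[0,0,10,6.6,-7.4,0,-1],[0,0,15,9.9,-11.1,0,-1],[0,0,19.6,12.1,-13.6,0,-1],[0,0,19.6,12.1,-13.6,0,-1]])

```text
time_s: 3.05
position: [0.4398, 0.1122, 0.2799]
tool_rot: [[1.0, 0.003, -0.0], [0.003, -1.0, 0.001], [-0.0, -0.001, -1.0]]
ft_force: [-0.2, -0.4, -0.4]
grip_width: 0.0001
gripper_force: 0.0
```

Run:
```python
from h import *
w=env.get_image("wrist");import pickle;pickle.dump(w,open("w.pkl","wb"))
cv2.imwrite("pics/w.png",w["color"][:,:,::-1])
Z=dict(case=0,hinge=.026,lip_mouth=.0295,tumbler=0,flashlight=0)
for k in list(Z)+["cover_edge","rib"]:
  for d in env.tip_of(k,w)[:2]: print(k,round(d["conf"],2),np.round(d["pixel"],1),np.round(onz(w,d["pixel"],Z[k]),4) if k in Z else "")
o=env.observe();print(o["time_s"],o["position"],o["tool_rot"])
```

```text
case 0.74 [469.7  69.1] [ 0.5667 -0.1818  0.    ]
case 0.73 [260.4 100.8] [0.5237 0.1098 0.    ]
hinge 0.64 [475.   98.6] [ 0.5268 -0.1789  0.026 ]
hinge 0.51 [358.3 127.1] [ 0.4888 -0.0258  0.026 ]
lip_mouth 0.65 [481.8  43.3] [ 0.593  -0.1699  0.0295]
lip_mouth 0.61 [260.4  69.2] [0.5618 0.1101 0.0295]
tumbler 0.88 [166.9 118.5] [0.4986 0.2464 0.    ]
flashlight 0.76 [355.5 125.6] [ 0.4895 -0.0305  0.    ]
cover_edge 0.69 [482.3  43.6] 
rib 0.68 [257.4 142.3] 
rib 0.58 [479.1  58.4] 
3.45 [0.43905226 0.10834056 0.28034201] [[ 9.99999743e-01 -6.36163689e-04  3.31467972e-04]
 [-6.36151594e-04 -9.99999797e-01 -3.65941502e-05]
 [ 3.31491184e-04  3.63832769e-05 -9.99999944e-01]]
```

View pics/w.png

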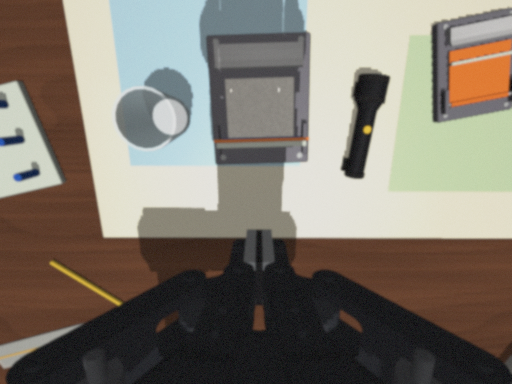

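The wrist view shows the big case from (208,33) to (308,162) with almost no yaw, and the cover edge-on as an orange line near row 141. I'll zoom in and fit the corners.

Run:
```python
from h import *
import pickle
w=pickle.load(open("w.pkl","rb"))
for px in [(213,163),(308,161),(208,33.5),(310,32.5)]: print(px,np.round(onz(w,px,.02),4))
img=cv2.resize(w["color"][20:175,195:325],None,fx=4.5,fy=4.5,interpolation=cv2.INTER_CUBIC)[:,:,::-1].copy()
c=np.array([.522,.1105,0]);
cv2.imwrite("pics/w2.png",cv2.resize(img,(500,596)))
# orange pixels rows
h=cv2.cvtColor(w["color"],cv2.COLOR_RGB2HSV);m=(h[...,0]<18)&(h[...,1]>150)&(h[...,2]>90)
m[:120]=0;m[155:]=0;m[:,:205]=0;m[:,320:]=0
ys,xs=np.nonzero(m);print(len(ys),ys.min(),ys.max(),xs.min(),xs.max(),np.polyfit(xs,ys,1))
for th in np.radians([60,70,80,90,100,105]):
  print(np.degrees(th).round(),[np.round(proj(w,[.467+r*np.cos(th)-n*np.sin(th),.1105+y,.026+r*np.sin(th)+n*np.cos(th)]),1) for r,n,y in((0,0,0),(90,0,0),(90,1.5,52),(90,1.5,-52),(66,7.5,0)) for r,n,y in[(r/1e3,n/1e3,y/1e3)]])
```

```text
(213, 163) [0.4367 0.1785 0.02  ]
(308, 161) [0.4402 0.0402 0.02  ]
(208, 33.5) [0.605  0.1776 0.02  ]
(310, 32.5) [0.6066 0.0467 0.02  ]
127 138 141 216 307 [-2.69780764e-02  1.46566445e+02]
60.0 [array([259.8, 142.7]), array([260.2, 109.3]), array([212.6, 110.4]), array([307.9, 110.7]), array([260.1, 125.8])]
70.0 [array([259.8, 142.7]), array([260.2, 123. ]), array([212.2, 124.2]), array([308.2, 124.5]), array([260.1, 135.6])]
80.0 [array([259.8, 142.7]), array([260.2, 137.5]), array([212.3, 138.8]), array([308. , 139.1]), array([260. , 145.7])]
90.0 [array([259.8, 142.7]), array([260.1, 152.1]), array([212.8, 153.3]), array([307.4, 153.6]), array([260. , 155.4])]
100.0 [array([259.8, 142.7]), array([260. , 165.9]), array([213.6, 167. ]), array([306.4, 167.3]), array([259.9, 164.5])]
105.0 [array([259.8, 142.7]), array([260. , 172.3]), array([214.1, 173.3]), array([305.8, 173.6]), array([259.9, 168.7])]
```

View pics/w2.png

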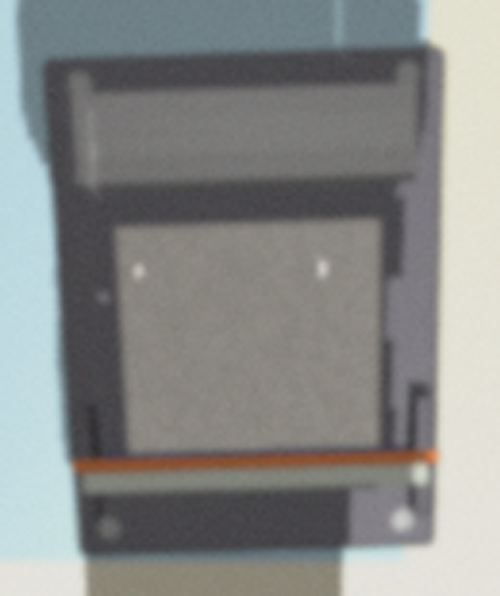

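The cover is at about 80° and the case yaw is about 1.4°. The hinge is near (0.467, 0.110). I'll descend behind the cover.

>>> move_arm(plan=[[0,0,-1.4,0,0,5,-1],[0,0,-1.4,0,0,10,-1],[0,0,-1.4,0,0,15,-1],[0,0,-1.4,0,0,19,-1],[0,0,-1.4,0,0,20.4,-1]])

```text
time_s: 3.95
position: [0.4373, 0.1086, 0.0731]
tool_rot: [[1.0, 0.024, -0.006], [0.024, -1.0, 0.0], [-0.006, -0.0, -1.0]]
ft_force: [0.6, -0.6, -0.2]
grip_width: -0.0005
gripper_force: 0.0
```

Run:
```python
from h import *
s=env.get_image("side");a=env.get_image("scene")
S=cv2.resize(s["color"][140:240,225:345],(600,500),interpolation=cv2.INTER_CUBIC)
A=cv2.resize(a["color"][130:230,190:310],(600,500),interpolation=cv2.INTER_CUBIC)
cv2.imwrite("pics/s.png",cv2.resize(np.hstack([S,A]),(800,333))[:,:,::-1])
o=env.observe();print(o["time_s"],o["position"],o["ft_force"])
```

```text
4.05 [0.43819061 0.10864564 0.07459304] [ 0.4079416  -0.84548439  0.29515012]
```

View pics/s.png

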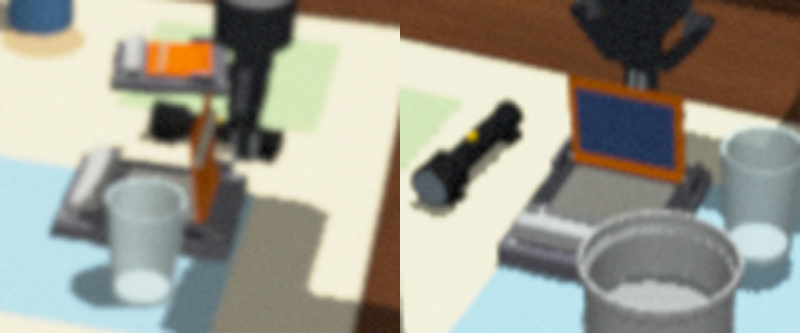

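>>> move_arm(plan=[[0,0,0,1.5,0,0,-1],[0,0,0,2.4,0,0,-1],[0,0,0,3.2,0,0.2,-1],[0,0,0,4.0,0,0.55,-1],[0,0,0,4.6,0,0.9,-1]])

```text
time_s: 4.55
position: [0.4858, 0.1103, 0.0673]
tool_rot: [[1.0, 0.025, 0.001], [0.025, -1.0, 0.0], [0.001, 0.0, -1.0]]
ft_force: [-0.9, 0.1, 1.9]
grip_width: 0.0001
gripper_force: 0.9
```

>>> move_arm(plan=[[0,0,0,0.5,0,0.4,-1],[0,0,0,0.95,0,0.9,-1],[0,0,0,1.3,0,1.4,-1],[0,0,0,1.6,0,2.0,-1],[0,0,0,1.8,0,2.6,-1]])

```text
time_s: 5.05
position: [0.5038, 0.1108, 0.0408]
tool_rot: [[1.0, 0.025, 0.001], [0.025, -1.0, 0.0], [0.001, 0.0, -1.0]]
ft_force: [1.6, -0.0, 3.5]
grip_width: 0.0002
gripper_force: 1.8
```

>>> move_arm(plan=[[0,0,0,0.1,0,0.4,-1],[0,0,0,0.2,0,0.8,-1],[0,0,0,0.2,0,1.1,-1],[0,0,0,0.2,0,1.3,-1],[0,0,0,0.2,0,1.4,-1]])

```text
time_s: 5.55
position: [0.5055, 0.1108, 0.0272]
tool_rot: [[1.0, 0.025, 0.001], [0.025, -1.0, 0.0], [0.001, 0.0, -1.0]]
ft_force: [2.5, 0.6, 9.6]
grip_width: -0.0001
gripper_force: 4.3
```

>>> move_arm(plan=[[0,0,0,0.4,0,0.05,-1],[0,0,0,0.8,0,0.1,-1],[0,0,0,1.2,0,0.1,-1],[0,0,0,1.6,0,0.1,-1],[0,0,0,1.9,0,0.1,-1]])

```text
time_s: 6.05
position: [0.5225, 0.1114, 0.0268]
tool_rot: [[1.0, 0.026, -0.003], [0.026, -1.0, -0.0], [-0.003, 0.0, -1.0]]
ft_force: [-5.7, -0.7, 16.4]
grip_width: -0.0
gripper_force: 8.2
```

>>> move_arm(plan=[[0,0,0,0.3,0,0,-1],[0,0,0,0.6,0,0,-1],[0,0,0,0.9,0,0,-1],[0,0,0,1.2,0,0,-1],[0,0,0,1.5,0,0,-1]])

```text
time_s: 6.55
position: [0.536, 0.1119, 0.0265]
tool_rot: [[1.0, 0.026, -0.007], [0.026, -1.0, -0.0], [-0.007, -0.0, -1.0]]
ft_force: [-10.1, 0.8, 17.2]
grip_width: 0.0001
gripper_force: 8.3
```

>>> move_arm(plan=[[0,0,0,0.2,0,0,-1],[0,0,0,0.4,0,0,-1],[0,0,0,0.6,0,0,-1],[0,0,0,0.7,0,0,-1],[0,0,0,0.8,0,0,-1]])

```text
time_s: 7.05
position: [0.5443, 0.112, 0.0264]
tool_rot: [[1.0, 0.026, -0.006], [0.026, -1.0, -0.0], [-0.006, -0.0, -1.0]]
ft_force: [-8.5, -0.1, 14.8]
grip_width: 0.0001
gripper_force: 7.1
```

>>> move_arm(plan=[[0,0,0,0.2,0,0,-1],[0,0,0,0.4,0,0,-1],[0,0,0,0.5,0,0,-1],[0,0,0,0.6,0,0,-1],[0,0,0,0.6,0,0,-1]])

```text
time_s: 7.55
position: [0.5451, 0.1123, 0.0254]
tool_rot: [[0.999, 0.026, -0.019], [0.026, -1.0, -0.001], [-0.019, 0.0, -1.0]]
ft_force: [-26.6, -3.1, 23.4]
grip_width: -0.0
gripper_force: 19.7
```

End stop reached at x = 0.5451, with the force rising. I'll ease off and lift.

>>> move_arm(plan=[[0,0,0,-0.3,0,-0.15,-1],[0,0,0,-0.5,0,-0.4,-1],[0,0,0,-0.6,0,-0.8,-1],[0,0,0,-0.8,0,-2,-1],[0,0,0,-1,0,-5,-1]])

```text
time_s: 8.05
position: [0.542, 0.1117, 0.0753]
tool_rot: [[1.0, 0.025, -0.004], [0.025, -1.0, 0.0], [-0.004, -0.0, -1.0]]
ft_force: [0.2, 0.2, 0.9]
grip_width: 0.0002
gripper_force: 0.0
```

>>> move_arm(plan=[[0,0,0,-2,0,-4,-1],[0,0,0,-4,0,-8,-1],[0,0,0,-6,0,-12,-1],[0,0,0,-9,0,-16,-1],[0,0,0,-9,0,-16,-1]])

```text
time_s: 8.55
position: [0.4524, 0.1098, 0.242]
tool_rot: [[1.0, 0.026, 0.01], [0.026, -1.0, -0.0], [0.01, 0.0, -1.0]]
ft_force: [-0.3, -0.1, 0.2]
grip_width: -0.0001
gripper_force: 0.0
```

Run:
```python
from h import *
w=env.get_image("wrist");s=env.get_image("side")
c=env.tip_of("case",w);print(c[:2])
W=cv2.resize(w["color"][0:190,180:340],(500,594),interpolation=cv2.INTER_CUBIC)
S=cv2.resize(s["color"][160:230,240:320],(300,262),interpolation=cv2.INTER_CUBIC)
out=np.zeros((594,800,3),np.uint8);out[:,:500]=W;out[:262,500:]=S
cv2.imwrite("pics/e.png",out[:,:,::-1])
H=np.array([.467,.1095]);u=np.array([np.cos(.0245),np.sin(.0245)])
for r,z in((22+66,.035),(22+71,.0335),(42+55,.036),(22,.026)):
  q=proj(w,[*(H+u*r/1e3),z]);print(r,q,(q-[180,0])*3.125)
o=env.observe();print(o["time_s"],o["position"])
```

```text
[{'pixel': [256.1, 110.6], 'conf': 0.93}, {'pixel': [485.5, 85.7], 'conf': 0.66}]
88 [258.96301306  84.14240665] [246.7594158  262.94502079]
93 [258.96766623  79.71407885] [246.77395696 249.10649641]
97 [258.9785592  75.7762205] [246.8079975  236.80068907]
22 [258.85586551 140.36217785] [246.42457971 438.63180577]
8.7 [0.4531098  0.10947398 0.2361768 ]
```

View pics/e.png

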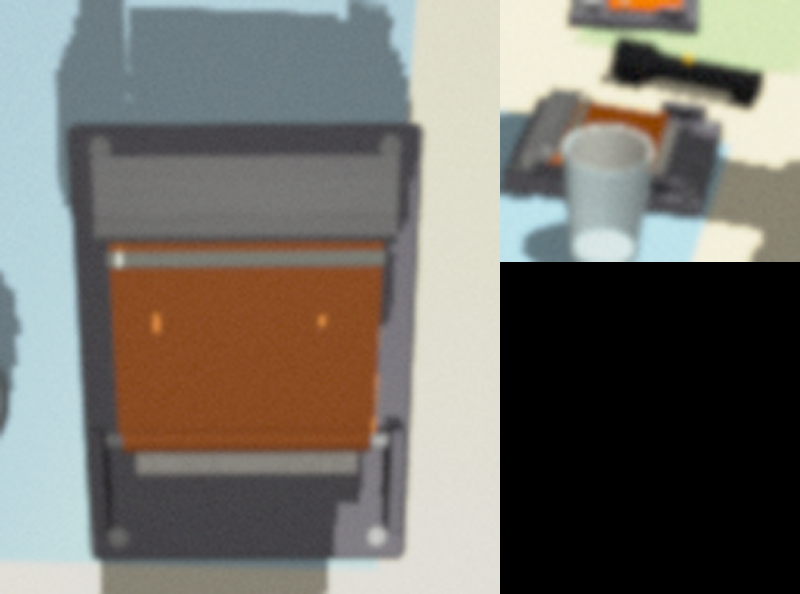

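The view shows the cover flat and tucked. The rib is at crop rows 250–268, and 249–263 is predicted for fully home. The lip edge is at row 238.

```bash
python3 -c "
from rig import env
print(env.close_job())"
```

```text
the job is handed in; nothing more can be done
None
```

The larger case is closed: its cover was folded flat and pushed by the rib to the end stop, and a picture after release showed it still tucked under the lip. The job is handed in, but no verdict was returned.

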